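# Refit the cooker knob and hold it pressed

### The arm

A 6-joint arm with a two-finger parallel gripper is mounted at the origin on a cart in front of the work surface, level with it; the furniture and walls round the work are solid. World frame = base frame: x ahead of the robot, y to its left, z up, the work surface at z = 0. Lengths are in m, angles in rad, forces in N, time in s.
With the tool pointing down it reaches from about 0.375 to 0.975 m from the base axis. Payload 3.8 kg.
Tool frame: the origin (TCP) lies midway between the tips of the shut fingers; the grasp point (between the pads) lies 19 mm behind it; z points along the fingers, y is the line along which they close (so a half turn about z gives the same grasp; the last joint's range is limited). The gripper opens to 88 mm and grips with 3 to 60 N. Pads are 18 mm wide; open, the fingers measure 123 mm over their backs; the gripper's body (75 mm by 187 mm) begins 45 mm behind the grasp point.
Start: joints at [1.225, 0.264, 1.604, -0, 1.274, -0.037], TCP at [0.205, 0.643, 0.239] pointing down, gripper open.
Joint ranges: [-2.63, 2.63], [-0.94, 2.18], [0.31, 2.57], [-1.31, 4.45], [0, 2.66], [-2.55, 2.55]. Speed limits (rad/s): [2.57, 2.57, 3.14, 3.14, 3.14, 3.14].

### API

Orientations are given as [roll, pitch, yaw] about the fixed x, y, z axes, in that order (R = Rz(yaw) Ry(pitch) Rx(roll)).
In Python, from rig import ctrl gives the robot as it stands.
- The arm moves only by the tool send_rows, never from a script. Its argument "steps" is a list of rows, each an object of numbers: "wx", "wy", "wz": the turn, a rotation vector about the tool's x, y, z in degrees; "x", "y", "z": the shift along the tool's x, y, z in cm; "grip": the closure, from 0 (fully open) to 1 (shut). A call has 1 to 12 rows; each row shifts and turns the commanded pose from where the row before left it, along the tool's axes as they then stand; what a row does not reach is not made up. A row lasts 1/8 s, in which the tool goes at most 62.5 mm and 10.7 degrees, less where a joint would pass 70% of its speed; a pose out of reach is approached as far as the arm can. A call with a gripper value outside its range is refused whole. The fingers move at their own pace and stop on an object; "newtons" is the grip in N (left out, the last holds). Time passes only in rows, so rows that do not move let the fingers close. It gives the time, the measured TCP pose, the force, the opening and the grip force at its end, in the units of the state.
- ctrl.state(): the state, without advancing time (a new reading comes with each control period).
- ctrl.grab_frame(name): name is "side" or "top" or "wrist"; returns the picture (384x512x3 uint8, red, green, blue); there is no depth.
- ctrl.calibration(name): a dict with "mtx" (3x3 intrinsics, pixels), "k1" (the pictures are not rectified: a ray, as slopes to the right and down, at radius r is drawn at 1 + k1 r^2 times it, then the intrinsics apply), "eye" and "rotation" of the camera in the world; the wrist camera has in their place "tool_from_camera" (4x4, takes a point from camera to tool coordinates, whose origin is the TCP and whose axes are the flange's). Camera axes: x right, y down, z forward; pixel columns grow to the right and rows downward; lengths in m; the calibration is good to about 2 mm. A picture is of the moment at which its call begins: read the wrist's pose just before it. calibration takes no time and is no camera call.
- ctrl.job_done(): hands the job in; it is judged then, once.
The state is a dict: "time": time; "joint_pos": joint angles; "joint_vel": joint speeds; "effort": joint torques, N m; "ee_pos": TCP position; "tcp_rot": TCP orientation; "wrist_force": force on the tool from outside, world axes, zero at the start; "wrist_torque": the same for the moment, N m; "width": opening from 0.0 (shut) to 1.0 (fully open); "grasp_force": force on a finger pad.
Only numpy, scipy, OpenCV 4.12 (cv2) and the standard library are available. Lean on these libraries where they do the work, as an engineer would, in place of code of your own. Each camera call takes 0.05 s, during which the arm holds its last target. There are 200 camera calls.

### The job

One of the two control knobs of the small table cooker has come off and lies on the worktop. Pick it up, turn it so that the D-shaped hole in its underside matches the bare D-shaped spindle, push it fully home without forcing it, and then press knob and spindle down together against the spring to most of the spring's travel, as one does to keep the gas valve open while lighting. Finish while still holding the knob pressed down, do not let go at the end, and leave the other things lying about where they are.

Things in the scene. Friction and masses are not known exactly. Their poses are not given: they have to be found in the camera images.
- spindle_base: The metal spindle: D section, 16 mm diameter with one flat 3 mm from the axis, on +x; the top 3.5 mm is chamfered. It stands 30 mm out of the cooker's top, the lowest 5 mm inside a brass collar 24 mm across. It slides down but cannot turn. This origin is on its axis at the cooker's top and does not move.
- knob: The loose knob as a whole; origin under its centre, axes as knob_centre. A grip bar 24 mm wide across y, with upright flat sides, takes the whole height and runs along x from -22 mm to the nose at +30 mm; round its foot is a skirt 50 mm across and 6 mm high.
- knob_centre (a point): The loose black plastic knob (40 mm high, about 45 g), standing on its underside on the worktop: the point on its axis half-way up, 20 mm above the underside. z is up the axis; +x points to the pointed nose, marked by a thin white line on top. Grip it across y.
- knob_bore (a point): Centre of the closed inner end of the hole in the loose knob's underside, on the axis 18 mm above the underside (2 mm below knob_centre); axes as the knob. The hole is D-shaped, 18 mm deep, 0.9 mm larger all round than the spindle, its flat on the nose side (+x).
- knob_key (a point): Point of the loose knob 20 mm from knob_bore along the knob's +x.
- spindle_tip (a point): Centre of the top of the bare upright spindle on the cooker's front strip, 75 mm above the worktop when not pressed. z is up, +x looks out of the flat of its D section. With the knob home the end of its hole rests on this tip, the nose pointing along this +x.
- spindle_key (a point): Point 20 mm from spindle_tip along its +x; knob_key comes to lie on it when the knob is fitted.
- spindle (a joint): How far the spindle is pressed down, in m: 0 is out, 0.006 the stop. A spring pushes it up with about 2 N at 0, growing by 1.4 N per mm to about 10.5 N at the stop.
- cooker: Two-ring steel table cooker, fixed to the worktop, 240 mm deep (x) and 320 mm wide (y), top 45 mm up; origin on the worktop under its centre. The front strip (-x side) has two knob places 110 mm apart, 85 mm in front of the centre. Pan supports behind the strip rise to 82 mm above the worktop.
- fitted_knob: The other knob, the same shape, fixed in the other knob place, its top 97 mm above the worktop; origin on the cooker's top. Leave it alone.
- espresso_cup: Small striped cup, 60x83x49 mm, standing on the worktop; origin under its centre. Bystander.
- matchbox: Matchbox 36x54x14 mm, origin under its centre. Bystander.
- teaspoon: Metal teaspoon 139x30x10 mm, origin under its centre. Bystander.
- garlic: Garlic bulb, 48x50x51 mm, origin under its centre. Bystander.

How it is judged:
By the outcome, as a careful person would: the job done as asked, in the order asked, and still so for the second after the job is handed in, while the arm keeps its last pose, push and grip.
It also fails if it takes over 37 s, if anything falls off the work surface, if the arm or the gripper's body presses on something with over 40 N, if the wrist force passes 120 N, or if a joint passes its speed limit or range.

## Working session

There is one attempt and no reset: what is moved stays moved. The work goes in short steps, Python scripts to look and compute and a tool call to move; the robot and the scene stay as the last step left them, time stands still between calls to the robot, and variables do not carry over. Pictures are saved under pics/ and viewed, at most 10 in all, crops included, and the job is handed in when it is done.

Besides the shell and the picture viewer there is one more tool, called after "Call:" as a command line: name --argument value ..., lists and objects as JSON in quotes. send_rows: Moves the arm, as the interface text tells. Its arguments: {"type":"object","properties":{"steps":{"type":"array"},"newtons":{"type":"number"}},"required":["steps"]}

```bash
mkdir -p pics
cat > h.py <<'E'
import numpy as np, cv2
from rig import ctrl
from scipy.spatial.transform import Rotation as R
def snap(n,f):
    s=ctrl.state(); im=ctrl.grab_frame(n); cv2.imwrite(f,im[:,:,::-1]); return s,im
def cam(n,s=None):
    c=ctrl.calibration(n); K=np.array(c["mtx"])
    if n=="wrist":
        s=s or ctrl.state(); T=np.eye(4); T[:3,:3]=R.from_euler('xyz',s["tcp_rot"]).as_matrix(); T[:3,3]=s["ee_pos"]
        T=T@np.array(c["tool_from_camera"]); return K,c["k1"],T[:3,3],T[:3,:3]
    return K,c["k1"],np.array(c["eye"]),np.array(c["rotation"])
def ray(C,u,v):
    K,k,e,r=C; d=np.linalg.solve(K,[u,v,1.])[:2]; x=d.copy()
    for _ in range(30): x=d/(1+k*(x@x))
    return e,r@np.array([*x,1.])
def onz(C,u,v,z):
    e,d=ray(C,u,v); return e+d*(z-e[2])/d[2]
def proj(C,p):
    K,k,e,r=C; q=r.T@(np.array(p)-e); x=q[:2]/q[2]; x=x*(1+k*(x@x)); return (K@[*x,1])[:2]
E
python3 - <<'E'
from h import *
for n in("top","side"): 
    s,im=snap(n,f"pics/{n}0.png"); print(cam(n))
s=ctrl.state();print(s)
a=cv2.imread("pics/top0.png");
E
```

```text
(array([[356.09402746,   0.        , 254.16200947],
       [  0.        , 356.09402746, 189.25365356],
       [  0.        ,   0.        ,   1.        ]]), -0.10701336993766851, array([ 0.46500367, -0.18570878,  0.91096769]), array([-3.02544928,  0.01356879, -1.58541985]))
(array([[431.59441157,   0.        , 255.59951413],
       [  0.        , 431.59441157, 189.88513466],
       [  0.        ,   0.        ,   1.        ]]), -0.03852811484683782, array([ 0.38712093, -0.87276808,  0.6782736 ]), array([-2.25703995,  0.00524388, -0.22364035]))
{'time': 0.1, 'joint_pos': array([ 1.22507344e+00,  2.64687190e-01,  1.60523326e+00, -1.27559002e-07,
        1.27373011e+00, -3.69093808e-02]), 'joint_vel': array([-0.00035722, -0.00040093, -0.00601283,  0.00152783, -0.00097488,
       -0.00040446]), 'effort': array([ 1.12192527e-03, -5.03622580e+01, -3.58073723e+01,  7.30979559e-02,
        2.33925402e-02, -5.85030784e-05]), 'ee_pos': array([0.20493843, 0.64245259, 0.23750847]), 'tcp_rot': array([-3.13953614e+00, -7.58170604e-05,  2.83277911e+00]), 'wrist_force': array([ 0.27169822, -0.41165128, -0.29183783]), 'wrist_torque': array([-0.02068778,  0.02559562, -0.02351742]), 'grasp_force': 0.0, 'width': 0.9983235079801607}
```

```bash
sed -i 's/np.array(c\["rotation"\])/R.from_euler("xyz",c["rotation"]).as_matrix()/' h.py
python3 - <<'E'
import cv2
a=cv2.imread("pics/top0.png");cv2.imwrite("pics/top0b.png",cv2.resize(a,(800,600),interpolation=cv2.INTER_CUBIC))
E
```

```text
(no output)
```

View pics/top0b.png

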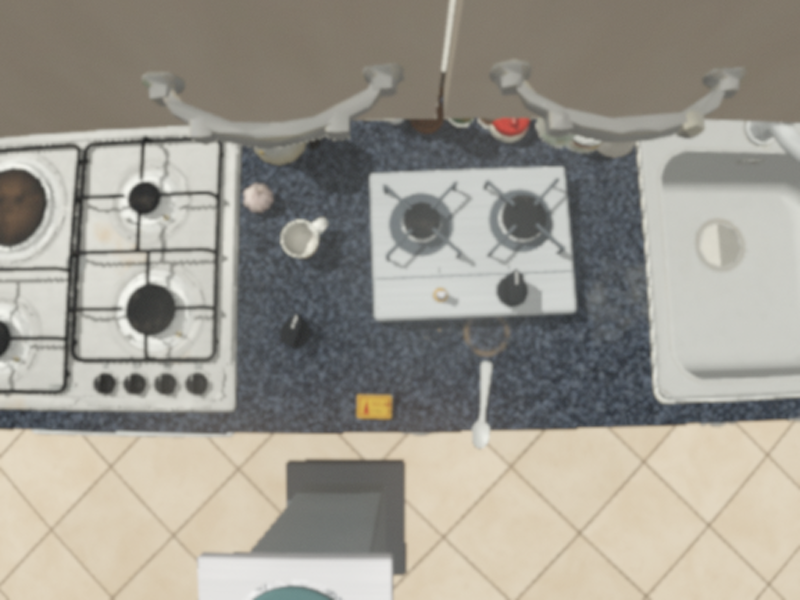

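View pics/side0.png

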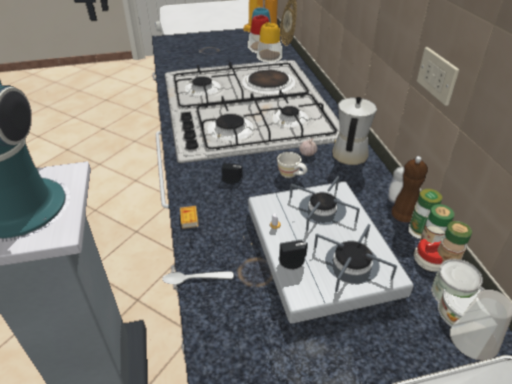

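The top view shows the loose knob at about (188,212) in native pixels, the nose line pointing up and a little right. The spindle is at about (282,189) and the fitted knob at (328,185).

Run:
```python
from h import *
C=cam("top");S=cam("side"); f=.64
for n,u,v,z in[("knob",294,331,.02),("nose",296,317,.04),("tail",292,330,.04),("tip",440,294,.07),("fit",512,290,.07),("c1",372,172,.045),("c2",566,167,.045),("c3",576,313,.045),("c4",376,320,.045),("cup",300,238,.04),("box",375,406,.01)]:
    p=onz(C,u*f,v*f,z); print(n,p.round(3),proj(S,p).round(0))
a=cv2.imread("pics/top0.png")
b=np.hstack([cv2.resize(a[190:235,165:210],(400,400),interpolation=cv2.INTER_CUBIC),cv2.resize(a[165:210,260:305],(400,400),interpolation=cv2.INTER_CUBIC)])
cv2.imwrite("pics/crop.png",b)
```

```text
knob [ 0.515 -0.008  0.02 ] [230. 173.]
nose [ 0.536 -0.015  0.04 ] [239. 167.]
tail [ 0.515 -0.009  0.04 ] [230. 167.]
tip [ 0.565 -0.241  0.07 ] [273. 217.]
fit [ 0.569 -0.351  0.07 ] [290. 255.]
c1 [ 0.768 -0.138  0.045] [345. 182.]
c2 [ 0.773 -0.454  0.045] [413. 286.]
c3 [ 0.534 -0.456  0.045] [287. 313.]
c4 [ 0.529 -0.142  0.045] [246. 198.]
cup [ 0.663 -0.021  0.04 ] [288. 162.]
box [ 0.393 -0.137  0.01 ] [188. 217.]
```

View pics/crop.png

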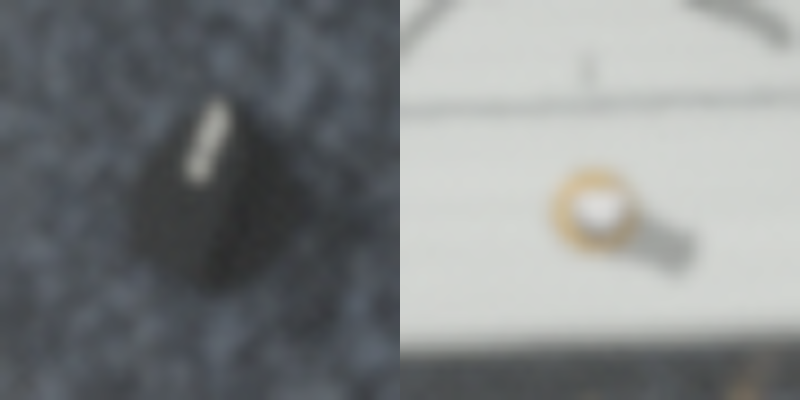

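The crop shows the knob's white line running from about (200,180) to (220,105), so its yaw is roughly -15°. The spindle's flat can't be resolved from here, so I'll use the wrist camera.

Run:
```python
from h import *
c=ctrl.calibration("wrist");print(c)
s=ctrl.state()
T=R.from_euler('xyz',s["tcp_rot"]).as_matrix()
for p in([.53,-.12,.24],[.52,-.01,.16]): print((T.T@(np.array(p)-s["ee_pos"])*100).round(1))
```

```text
{'mtx': array([[298.50599318,   0.        , 258.7057079 ],
       [  0.        , 298.50599318, 197.08360204],
       [  0.        ,   0.        ,   1.        ]]), 'k1': -0.04715051180892505, 'tool_from_camera': array([[ 1.00545497e-03, -9.64453949e-01, -2.64249068e-01,
         6.87282298e-02],
       [ 9.99999358e-01,  8.31419782e-04,  7.70440681e-04,
        -3.69732433e-04],
       [-5.23352655e-04, -2.64249673e-01,  9.64454165e-01,
        -1.45999385e-01],
       [ 0.00000000e+00,  0.00000000e+00,  0.00000000e+00,
         1.00000000e+00]])}
[-54.1 -62.8  -0.1]
[-49.8 -52.6   7.9]
```

Call:
send_rows --steps '[{"x": -3.9, "y": -4.5}, {"x": -3.9, "y": -4.5}, {"x": -3.9, "y": -4.5}, {"x": -3.9, "y": -4.5}, {"x": -3.9, "y": -4.5}, {"x": -3.9, "y": -4.5}, {"x": -3.9, "y": -4.5}, {"x": -3.9, "y": -4.5}, {"x": -3.9, "y": -4.5}, {"x": -3.9, "y": -4.5}, {"x": -3.9, "y": -4.5}, {"x": -3.9, "y": -4.5}]'

```text
$.steps[0]: bad value
```

Call:
send_rows --steps '[{"x": -3.6, "y": -4.4, "z": 2}, {"x": -3, "y": -4, "z": 2}, {"z": 0}]'

```text
$.steps[0]: bad value
```

Run:
```python
from h import *
s,im=snap("wrist","pics/w1.png"); print(s["ee_pos"],s["tcp_rot"],s["time"])
C=cam("wrist",s)
k=proj(C,[.515,-.01,.02]);t=proj(C,[.565,-.241,.075]);print(k,t)
bgr=im[:,:,::-1]
def cr(p,h): 
    x,y=np.clip(p-h,0,None).astype(int);print(x,y); return cv2.resize(bgr[y:y+2*h,x:x+2*h],(400,400),interpolation=cv2.INTER_CUBIC)
cv2.imwrite("pics/w1c.png",np.hstack([cr(k,40),cr(t,40)]))
```

```text
[0.20493843 0.64245259 0.23750847] [-3.13953614e+00 -7.58170604e-05  2.83277911e+00] 0.1
[-27.87785118 439.30912538] [-116.91168911  491.26076309]
0 399Traceback (most recent call last):
  File "<stdin>", line 8, in <module>
  File "<stdin>", line 7, in cr
cv2.error: OpenCV(4.12.0) /io/opencv/modules/imgproc/src/resize.cpp:4208: error: (-215:Assertion failed) !ssize.empty() in function 'resize'
```

Call:
send_rows --steps '[{"wx": 0, "wy": 0, "wz": 0, "x": -3.9, "y": -4.5, "z": 0, "grip": 0}, {"wx": 0, "wy": 0, "wz": 0, "x": -3.9, "y": -4.5, "z": 0, "grip": 0}, {"wx": 0, "wy": 0, "wz": 0, "x": -3.9, "y": -4.5, "z": 0, "grip": 0}, {"wx": 0, "wy": 0, "wz": 0, "x": -3.9, "y": -4.5, "z": 0, "grip": 0}, {"wx": 0, "wy": 0, "wz": 0, "x": -3.9, "y": -4.5, "z": 0, "grip": 0}, {"wx": 0, "wy": 0, "wz": 0, "x": -3.9, "y": -4.5, "z": 0, "grip": 0}, {"wx": 0, "wy": 0, "wz": 0, "x": -3.9, "y": -4.5, "z": 0, "grip": 0}, {"wx": 0, "wy": 0, "wz": 0, "x": -3.9, "y": -4.5, "z": 0, "grip": 0}, {"wx": 0, "wy": 0, "wz": 0, "x": -3.9, "y": -4.5, "z": 0, "grip": 0}, {"wx": 0, "wy": 0, "wz": 0, "x": -3.9, "y": -4.5, "z": 0, "grip": 0}, {"wx": 0, "wy": 0, "wz": 0, "x": -3.9, "y": -4.5, "z": 0, "grip": 0}, {"wx": 0, "wy": 0, "wz": 0, "x": -3.9, "y": -4.5, "z": 0, "grip": 0}]'

```text
time: 1.65
ee_pos: [0.4872, -0.0155, 0.2387]
tcp_rot: [3.141, 0.0, 2.832]
wrist_force: [1.1, -0.4, 1.1]
width: 1.001
grasp_force: 0.0
```

Call:
send_rows --steps '[{"wx": 0, "wy": 0, "wz": 0, "x": -3.5, "y": -4.5, "z": 2, "grip": 0}, {"wx": 0, "wy": 0, "wz": 0, "x": -3, "y": -4, "z": 2, "grip": 0}, {"wx": 0, "wy": 0, "wz": 0, "x": 0, "y": 0, "z": 0, "grip": 0}]'

```text
time: 2.02
ee_pos: [0.5222, -0.117, 0.1963]
tcp_rot: [-3.141, -0.004, 2.828]
wrist_force: [0.3, 0.3, -0.9]
width: 0.999
grasp_force: 0.0
```

Run:
```python
from h import *
s,im=snap("wrist","pics/w1.png"); print(s["ee_pos"],s["tcp_rot"],s["time"])
C=cam("wrist",s)
k=proj(C,[.515,-.01,.02]);t=proj(C,[.565,-.241,.075]);print(k,t)
bgr=im[:,:,::-1]
def cr(p,h): 
    x,y=np.clip(p-h,0,[511-2*h,383-2*h]).astype(int);print(x,y); return cv2.resize(bgr[y:y+2*h,x:x+2*h],(400,400),interpolation=cv2.INTER_CUBIC)
cv2.imwrite("pics/w1c.png",np.hstack([cr(k,40),cr(t,40)]))
```

```text
[ 0.52215295 -0.11696249  0.19633944] [-3.1408203  -0.00387532  2.82845376] 2.025
[351.62720566 144.50400466] [154.34847705 269.12924499]
311 104
114 229
```

View pics/w1c.png

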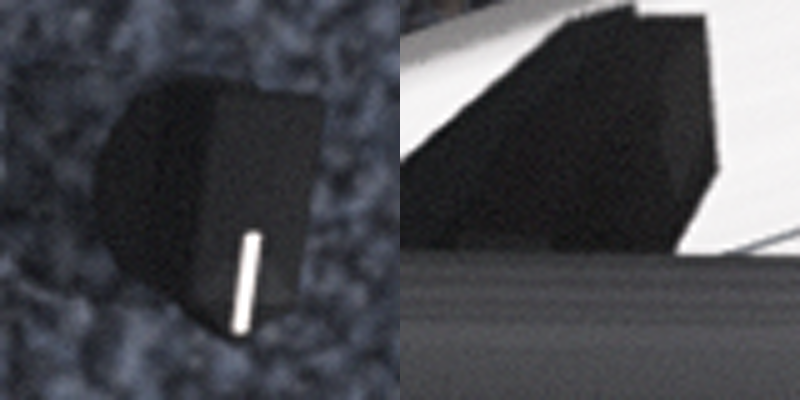

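The left crop shows the knob's top: tail corners at about (354,122) and (376,124), white line from (361.4,150.4) to (359,170.4). In the right crop the finger hides the spindle.

Run:
```python
from h import *
s=dict(ee_pos=np.array([0.52215295,-0.11696249,0.19633944]),tcp_rot=[-3.1408203,-0.00387532,2.82845376])
C=cam("wrist",s);g=lambda a,b:onz(C,311+a/5,104+b/5,.04)
a,b,l0,l1,n=g(215,92),g(325,97),g(252,232),g(240,333),g(240,338)
m=(a+b)/2
print(a,b,np.linalg.norm(a-b),l0,l1,n,np.linalg.norm(n-m))
for p,q in((l0,l1),(m,n)): d=q-p;print(np.degrees(np.arctan2(d[1],d[0])))
d=(n-m)/np.linalg.norm(n-m);print("centre",m+.022*d, n-.03*d)
T=R.from_euler('xyz',s["tcp_rot"]).as_matrix()
c=m+.022*d;c[2]=.12;print(T.T@(c-s["ee_pos"])*100)
```

```text
[ 0.49095555 -0.00796276  0.04      ] [0.49850894 0.01289432 0.04      ] 0.02218269157033617 [ 0.52021708 -0.00719672  0.04      ] [ 0.53974076 -0.01424934  0.04      ] [ 0.54076221 -0.0144854   0.04      ] 0.049052018109760606
-19.861460232124557
-20.21694256812463
centre [ 0.51537685 -0.00513688  0.04      ] [ 0.51261049 -0.00411813  0.04      ]
[ 4.05979213 10.43593722  7.64167644]
```

Call:
send_rows --steps '[{"wx": 0, "wy": 0, "wz": 0, "x": -2.6, "y": -3.4, "z": 1, "grip": 0}, {"wx": 0, "wy": 0, "wz": 0, "x": -2.6, "y": -3.4, "z": 1, "grip": 0}, {"wx": 0, "wy": 0, "wz": 0, "x": -2.6, "y": -3.4, "z": 1, "grip": 0}, {"wx": 0, "wy": 0, "wz": 0, "x": 0, "y": 0, "z": 0, "grip": 0}, {"wx": 0, "wy": 0, "wz": 0, "x": 0, "y": 0, "z": 0, "grip": 0}]'

```text
time: 2.7
ee_pos: [0.5662, -0.2337, 0.1691]
tcp_rot: [3.141, -0.0, 2.834]
wrist_force: [-0.8, 0.4, 0.4]
width: 1.001
grasp_force: 0.0
```

Run:
```python
from h import *
s,im=snap("wrist","pics/w2.png"); print(s["ee_pos"].tolist(),s["tcp_rot"].tolist(),s["time"])
C=cam("wrist",s)
t=proj(C,[.565,-.241,.07]);print(t)
h=30;x,y=(t-h).astype(int);print(x,y)
cv2.imwrite("pics/w2c.png",cv2.resize(im[y:y+2*h,x:x+2*h,::-1],(600,600),interpolation=cv2.INTER_CUBIC))
```

```text
[0.5662075880265546, -0.23369782799752303, 0.16910888899865306] [3.1408592163726023, -0.00034428029377298053, 2.8335475443049187] 2.7
[250.24049126 200.09404328]
220 170
```

View pics/w2c.png

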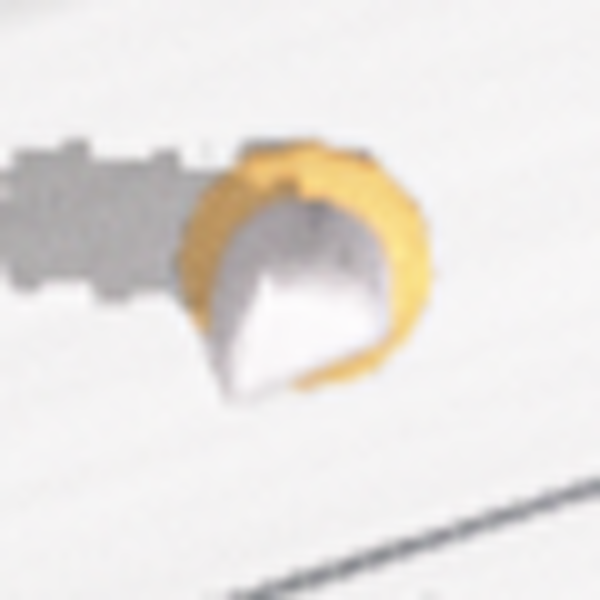

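The spindle's collar is centred near crop (306,264). The flat's edge runs from about (235,400) to (385,335), so the flat faces roughly world +x.

Run:
```python
from h import *
s=dict(ee_pos=np.array([0.5662075880265546, -0.23369782799752303, 0.16910888899865306]),tcp_rot=[3.1408592163726023, -0.00034428029377298053, 2.8335475443049187])
C=cam("wrist",s);g=lambda a,b,z:onz(C,220+a/10-.45,170+b/10-.45,z)
print("collar",g(306,264,.05),[g(180,264,.05)-g(432,264,.05)])
for z in(.0715,.075):
    a,b=g(235,400,z),g(385,335,z);d=b-a;print(a,b,np.linalg.norm(d),np.degrees(np.arctan2(d[1],d[0])))
d=g(590,485,.045)-g(240,598,.045);print("strip",np.degrees(np.arctan2(d[1],d[0])))
# model overlay residual: project D-section for candidates
for th in(-10,-5,0,5,10):
  for z in(.0715,):
    c=g(306,264,.05);r=R.from_euler('z',th,degrees=True).as_matrix()
    print(th,[((proj(C,c*[1,1,0]+[0,0,z]+r@np.array([.003,q,0]))-[220,170]+.45)*10).round(0) for q in(-.0074,.0074)])
```

```text
collar [ 0.56645885 -0.24211091  0.05      ] [array([-7.01495317e-03, -2.20974722e-02,  1.11022302e-16])]
[ 0.57074676 -0.2493025   0.0715    ] [ 0.56910302 -0.23530647  0.0715    ] 0.014092217637932256 96.69832917953173
[ 0.56973929 -0.24878569  0.075     ] [ 0.56811916 -0.23499073  0.075     ] 0.013889770383367308 96.69832917953204
strip 91.34307136891309
-10 [array([218., 374.]), array([390., 352.])]
-5 [array([223., 381.]), array([392., 345.])]
0 [array([228., 387.]), array([393., 337.])]
5 [array([233., 393.]), array([393., 329.])]
10 [array([240., 398.]), array([393., 321.])]
```

Call:
send_rows --steps '[{"wx": 0, "wy": 0, "wz": 0, "x": 2.4, "y": 4.1, "z": 0.4, "grip": 0}, {"wx": 0, "wy": 0, "wz": 0, "x": 2.4, "y": 4.1, "z": 1, "grip": 0}, {"wx": 0, "wy": 0, "wz": 0, "x": 2.4, "y": 4.1, "z": 1, "grip": 0}, {"wx": 0, "wy": 0, "wz": 0, "x": 2.4, "y": 4.1, "z": 2, "grip": 0}, {"wx": 0, "wy": 0, "wz": 2.2, "x": 2.3, "y": 3.9, "z": 2, "grip": 0}, {"wx": 0, "wy": 0, "wz": 0, "x": 0, "y": 0, "z": 0, "grip": 0}, {"wx": 0, "wy": 0, "wz": 0, "x": 0, "y": 0, "z": 0, "grip": 0}]'

```text
time: 3.62
ee_pos: [0.5149, -0.0051, 0.1057]
tcp_rot: [3.141, 0.002, 2.797]
wrist_force: [0.3, 0.1, 0.2]
width: 1.001
grasp_force: 0.0
```

Run:
```python
from h import *
s,im=snap("wrist","pics/w3.png"); print(s["ee_pos"].tolist(),s["tcp_rot"].tolist(),s["time"],s["joint_pos"])
C=cam("wrist",s)
t=proj(C,[.514,-.005,.04]);print(t)
h=50;x,y=(t-h).astype(int);print(x,y)
g=cv2.convertScaleAbs(im[y:y+2*h,x:x+2*h,::-1],alpha=1.8)
cv2.imwrite("pics/w3c.png",cv2.resize(g,(600,600),interpolation=cv2.INTER_CUBIC))
```

```text
[0.5148990766549997, -0.005051987426234217, 0.10566569677313944] [3.14147349088541, 0.0016660196776450142, 2.7968567115366962] 3.625 [-5.79506517e-02  8.59181358e-02  2.07444657e+00 -4.29944847e-04
  9.79596305e-01 -1.28377179e+00]
[258.65467651 209.72619654]
208 159
```

View pics/w3c.png

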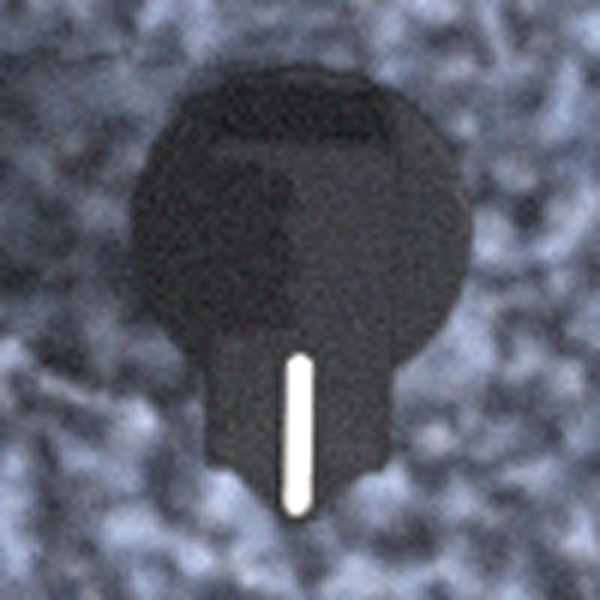

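The knob sits centred and aligned between the fingers. The skirt circle is centred near crop (301,234), the nose tip is at (300,520) and the tail edge at y≈138.

Run:
```python
from h import *
s=dict(ee_pos=np.array([0.5148990766549997, -0.005051987426234217, 0.10566569677313944]),tcp_rot=[3.14147349088541, 0.0016660196776450142, 2.7968567115366962])
C=cam("wrist",s);g=lambda a,b,z:onz(C,208+a/6-.4,159+b/6-.4,z)
T=R.from_euler('xyz',s["tcp_rot"]).as_matrix()
L=lambda p:((T.T@(p-s["ee_pos"]))*1000).round(1)
for n,a in dict(skirt=(301,234,.006),skL=(132,234,.006),skR=(470,234,.006),skT=(301,65,.006),nose=(299,520,.04),tail=(300,138,.04),l0=(300,360,.04),l1=(298,512,.04)).items(): print(n,g(*a).round(4),L(g(*a)))
```

```text
skirt [ 0.5138 -0.0057  0.006 ] [ 1.  -1.  99.7]
skL [ 0.5057 -0.0284  0.006 ] [  0.9 -25.1  99.7]
skR [0.5219 0.0169 0.006 ] [ 1.  23.  99.7]
skT [0.4909 0.0025 0.006 ] [25.3 -1.  99.6]
nose [ 0.5408 -0.0156  0.04  ] [-27.8  -1.2  65.7]
tail [0.4936 0.0015 0.04  ] [22.4 -1.  65.6]
l0 [ 0.5203 -0.0081  0.04  ] [-6.  -1.  65.7]
l1 [ 0.5397 -0.0153  0.04  ] [-26.7  -1.3  65.7]
```

Call:
send_rows --newtons 40 --steps '[{"wx": 0, "wy": 0, "wz": 0, "x": 0.1, "y": -0.1, "z": 3, "grip": 0}, {"wx": 0, "wy": 0, "wz": 0, "x": 0, "y": 0, "z": 3, "grip": 0}, {"wx": 0, "wy": 0, "wz": 0, "x": 0, "y": 0, "z": 2, "grip": 0}, {"wx": 0, "wy": 0, "wz": 0, "x": 0, "y": 0, "z": 1, "grip": 0}, {"wx": 0, "wy": 0, "wz": 0, "x": 0, "y": 0, "z": 0.5, "grip": 0}, {"wx": 0, "wy": 0, "wz": 0, "x": 0, "y": 0, "z": 0, "grip": 0.5}, {"wx": 0, "wy": 0, "wz": 0, "x": 0, "y": 0, "z": 0, "grip": 0.7}, {"wx": 0, "wy": 0, "wz": 0, "x": 0, "y": 0, "z": 0, "grip": 1}, {"wx": 0, "wy": 0, "wz": 0, "x": 0, "y": 0, "z": 0, "grip": 1}, {"wx": 0, "wy": 0, "wz": 0, "x": 0, "y": 0, "z": 0, "grip": 1}, {"wx": 0, "wy": 0, "wz": 0, "x": 0, "y": 0, "z": 0, "grip": 1}]'

```text
time: 5.05
ee_pos: [0.5133, -0.0063, 0.0097]
tcp_rot: [3.142, 0.0, 2.794]
wrist_force: [-0.1, -0.8, -0.1]
width: 0.341
grasp_force: 0.0
```

Call:
send_rows --newtons 40 --steps '[{"wx": 0, "wy": 0, "wz": 0, "x": 0, "y": 0, "z": 0, "grip": 1}, {"wx": 0, "wy": 0, "wz": 0, "x": 0, "y": 0, "z": 0, "grip": 1}, {"wx": 0, "wy": 0, "wz": 0, "x": 0, "y": 0, "z": 0, "grip": 1}, {"wx": 0, "wy": 0, "wz": 0, "x": 0, "y": 0, "z": 0, "grip": 1}]'

```text
time: 5.55
ee_pos: [0.5133, -0.0062, 0.0097]
tcp_rot: [3.142, -0.0, 2.794]
wrist_force: [0.1, 0.9, 1.0]
width: 0.269
grasp_force: 40.0
```

Call:
send_rows --steps '[{"wx": 0, "wy": 0, "wz": 0, "x": 0, "y": 0, "z": -2, "grip": 1}, {"wx": 0, "wy": 0, "wz": 0, "x": 0, "y": 0, "z": -4.5, "grip": 1}, {"wx": 0, "wy": 0, "wz": 0, "x": 0, "y": 0, "z": -4.5, "grip": 1}, {"wx": 0, "wy": 0, "wz": 0, "x": -2.6, "y": -4.1, "z": 0, "grip": 1}, {"wx": 0, "wy": 0, "wz": 0, "x": -2.6, "y": -4.1, "z": 0, "grip": 1}, {"wx": 0, "wy": 0, "wz": 0, "x": -2.6, "y": -4.1, "z": 0, "grip": 1}, {"wx": 0, "wy": 0, "wz": 0, "x": -2.6, "y": -4.1, "z": 0, "grip": 1}, {"wx": 0, "wy": 0, "wz": -6.5, "x": 0, "y": 0, "z": 0, "grip": 1}, {"wx": 0, "wy": 0, "wz": -6.5, "x": 0, "y": 0, "z": 0, "grip": 1}, {"wx": 0, "wy": 0, "wz": -6.5, "x": 0, "y": 0, "z": 0, "grip": 1}, {"wx": 0, "wy": 0, "wz": -6.5, "x": 0, "y": 0, "z": 0, "grip": 1}, {"wx": 0, "wy": 0, "wz": 0, "x": 0, "y": 0, "z": 0, "grip": 1}]'

```text
time: 7.05
ee_pos: [0.5551, -0.1959, 0.1194]
tcp_rot: [3.141, -0.001, -3.036]
wrist_force: [-0.2, -0.5, 0.0]
width: 0.269
grasp_force: 40.0
```

Run:
```python
from h import *
s,im=snap("wrist","pics/w4.png"); print(s["ee_pos"].tolist(),s["tcp_rot"].tolist(),s["time"],s["joint_pos"],s["grasp_force"])
C=cam("wrist",s);print(proj(C,[.5667,-.2423,.075]))
T=R.from_euler('xyz',s["tcp_rot"]).as_matrix()
print(proj(C,s["ee_pos"]-T[:,2]*.03))
cv2.imwrite("pics/w4c.png",cv2.resize(cv2.convertScaleAbs(im[80:360,100:420,::-1],alpha=1.6),(800,700)[:2],interpolation=cv2.INTER_CUBIC)[:600])
```

```text
[0.5550811991857708, -0.19587773972665293, 0.11940507945969171] [3.141425303073004, -0.0005362532474260107, -3.0362811312724896] 7.05 [-3.81494112e-01  2.04666246e-01  1.90846278e+00 -1.20160145e-04
  1.02901587e+00 -2.05753993e+00] 39.99939917586744
[189.13830012 229.8696938 ]
[258.43834274 278.67617259]
```

View pics/w4c.png

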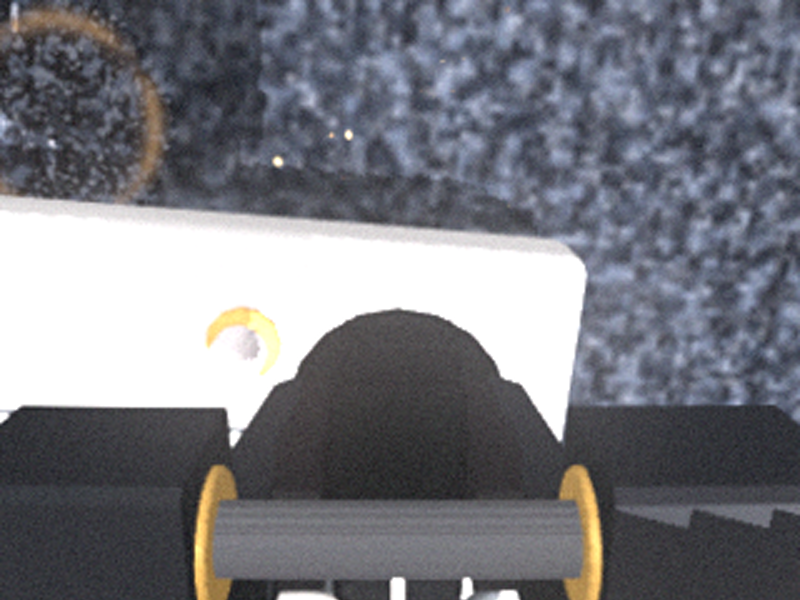

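The knob is held with its skirt's rear edge at crop (398,310). The collar is centred near (243,344).

Run:
```python
from h import *
s=dict(ee_pos=np.array([0.5550811991857708, -0.19587773972665293, 0.11940507945969171]),tcp_rot=[3.141425303073004, -0.0005362532474260107, -3.0362811312724896])
C=cam("wrist",s);g=lambda a,b,z:onz(C,100+a/2.5-.3,80+b/2.5-.3,z)
T=R.from_euler('xyz',s["tcp_rot"]).as_matrix()
L=lambda p:((T.T@(p-s["ee_pos"]))*1000).round(1)
for z in(.1097,.1157):print("skirt",L(g(398,310,z)),L(g(298,375,z)),L(g(500,375,z)))
print("collar",g(243,344,.05),g(206,344,.05)-g(281,344,.05),g(243,307,.05))
for c in([.5667,-.2423,.1194],[.5653,-.2413,.1194]):print(L(np.array(c)))
```

```text
skirt [22.4  0.2  9.7] [  7.2 -22.1   9.7] [ 7.2 23.   9.7]
skirt [24.2  0.2  3.7] [  9.6 -21.2   3.7] [ 9.6 22.2  3.7]
collar [ 0.56626683 -0.24195264  0.05      ] [ 0.00246556 -0.02287947  0.        ] [ 0.55448153 -0.24255177  0.05      ]
[ -6.7 -47.4  -0. ]
[ -5.4 -46.2  -0. ]
```

Call:
send_rows --steps '[{"wx": 0, "wy": 0, "wz": 0, "x": -0.3, "y": -2.4, "z": 0, "grip": 1}, {"wx": 0, "wy": 0, "wz": 0, "x": -0.3, "y": -2.35, "z": 0, "grip": 1}, {"wx": 0, "wy": 0, "wz": 0, "x": 0, "y": 0, "z": 1.5, "grip": 1}, {"wx": 0, "wy": 0, "wz": 0, "x": 0, "y": 0, "z": 1.2, "grip": 1}, {"wx": 0, "wy": 0, "wz": 0, "x": 0, "y": 0, "z": 0.3, "grip": 1}, {"wx": 0, "wy": 0, "wz": 0, "x": 0, "y": 0, "z": 0.2, "grip": 1}, {"wx": 0, "wy": 0, "wz": 0, "x": 0, "y": 0, "z": 0, "grip": 1}]'

```text
time: 7.98
ee_pos: [0.5665, -0.2421, 0.0878]
tcp_rot: [-3.142, 0.0, -3.034]
wrist_force: [0.5, -0.2, -0.5]
width: 0.266
grasp_force: 40.0
```

Call:
send_rows --steps '[{"wx": 0, "wy": 0, "wz": 0, "x": 0, "y": 0, "z": 0.15, "grip": 1}, {"wx": 0, "wy": 0, "wz": 0, "x": 0, "y": 0, "z": 0.15, "grip": 1}, {"wx": 0, "wy": 0, "wz": 0, "x": 0, "y": 0, "z": 0.15, "grip": 1}, {"wx": 0, "wy": 0, "wz": 0, "x": 0, "y": 0, "z": 0, "grip": 1}]'

```text
time: 8.48
ee_pos: [0.5662, -0.2424, 0.083]
tcp_rot: [3.141, -0.0, -3.035]
wrist_force: [-0.1, -0.4, -0.9]
width: 0.265
grasp_force: 40.0
```

Call:
send_rows --steps '[{"wx": 0, "wy": 0, "wz": 0, "x": 0, "y": 0, "z": 0.15, "grip": 1}, {"wx": 0, "wy": 0, "wz": 0, "x": 0, "y": 0, "z": 0.15, "grip": 1}, {"wx": 0, "wy": 0, "wz": 0, "x": 0, "y": 0, "z": 0, "grip": 1}]'

```text
time: 8.85
ee_pos: [0.5662, -0.2424, 0.08]
tcp_rot: [3.141, -0.0, -3.035]
wrist_force: [-0.1, -0.8, -0.4]
width: 0.266
grasp_force: 40.0
```

Call:
send_rows --steps '[{"wx": 0, "wy": 0, "wz": 0, "x": 0, "y": 0, "z": 0.15, "grip": 1}, {"wx": 0, "wy": 0, "wz": 0, "x": 0, "y": 0, "z": 0.15, "grip": 1}, {"wx": 0, "wy": 0, "wz": 0, "x": 0, "y": 0, "z": 0.15, "grip": 1}, {"wx": 0, "wy": 0, "wz": 0, "x": 0, "y": 0, "z": 0, "grip": 1}]'

```text
time: 9.35
ee_pos: [0.5662, -0.2424, 0.0755]
tcp_rot: [3.141, -0.0, -3.035]
wrist_force: [-0.1, -0.8, -0.1]
width: 0.269
grasp_force: 40.0
```

Call:
send_rows --steps '[{"wx": 0, "wy": 0, "wz": 0, "x": 0, "y": 0, "z": 0.2, "grip": 1}, {"wx": 0, "wy": 0, "wz": 0, "x": 0, "y": 0, "z": 0.2, "grip": 1}, {"wx": 0, "wy": 0, "wz": 0, "x": 0, "y": 0, "z": 0.2, "grip": 1}, {"wx": 0, "wy": 0, "wz": 0, "x": 0, "y": 0, "z": 0.15, "grip": 1}, {"wx": 0, "wy": 0, "wz": 0, "x": 0, "y": 0, "z": 0, "grip": 1}, {"wx": 0, "wy": 0, "wz": 0, "x": 0, "y": 0, "z": 0, "grip": 1}]'

```text
time: 10.1
ee_pos: [0.5664, -0.2425, 0.0682]
tcp_rot: [-3.142, 0.0, -3.035]
wrist_force: [-0.5, 0.1, -0.8]
width: 0.27
grasp_force: 40.0
```

Call:
send_rows --steps '[{"wx": 0, "wy": 0, "wz": 0, "x": 0, "y": 0, "z": 0.1, "grip": 1}, {"wx": 0, "wy": 0, "wz": 0, "x": 0, "y": 0, "z": 0.1, "grip": 1}, {"wx": 0, "wy": 0, "wz": 0, "x": 0, "y": 0, "z": 0.1, "grip": 1}, {"wx": 0, "wy": 0, "wz": 0, "x": 0, "y": 0, "z": 0, "grip": 1}, {"wx": 0, "wy": 0, "wz": 0, "x": 0, "y": 0, "z": 0, "grip": 1}]'

```text
time: 10.72
ee_pos: [0.5665, -0.2425, 0.0655]
tcp_rot: [-3.141, 0.0, -3.035]
wrist_force: [-0.7, 0.4, 2.7]
width: 0.268
grasp_force: 40.0
```

Contact came at about the expected height: 2.7 N, as the spring should give. Pressing on.

Call:
send_rows --steps '[{"wx": 0, "wy": 0, "wz": 0, "x": 0, "y": 0, "z": 0.1, "grip": 1}, {"wx": 0, "wy": 0, "wz": 0, "x": 0, "y": 0, "z": 0.1, "grip": 1}, {"wx": 0, "wy": 0, "wz": 0, "x": 0, "y": 0, "z": 0.1, "grip": 1}, {"wx": 0, "wy": 0, "wz": 0, "x": 0, "y": 0, "z": 0.1, "grip": 1}, {"wx": 0, "wy": 0, "wz": 0, "x": 0, "y": 0, "z": 0, "grip": 1}, {"wx": 0, "wy": 0, "wz": 0, "x": 0, "y": 0, "z": 0, "grip": 1}]'

```text
time: 11.48
ee_pos: [0.5666, -0.2426, 0.062]
tcp_rot: [-3.141, 0.0, -3.035]
wrist_force: [-3.4, 1.7, 7.3]
width: 0.269
grasp_force: 40.0
```

Call:
send_rows --steps '[{"wx": 0, "wy": 0, "wz": 0, "x": 0.04, "y": 0.02, "z": 0.05, "grip": 1}, {"wx": 0, "wy": 0, "wz": 0, "x": 0, "y": 0, "z": 0.05, "grip": 1}, {"wx": 0, "wy": 0, "wz": 0, "x": 0, "y": 0, "z": 0, "grip": 1}, {"wx": 0, "wy": 0, "wz": 0, "x": 0, "y": 0, "z": 0, "grip": 1}]'

```text
time: 11.98
ee_pos: [0.5665, -0.2426, 0.0614]
tcp_rot: [-3.141, 0.001, -3.035]
wrist_force: [-1.6, 1.7, 7.4]
width: 0.271
grasp_force: 40.0
```

Run:
```python
from h import *
for i in range(4):
    s,im=snap("side","pics/s9.png"); print(s["time"],s["ee_pos"].round(4),s["wrist_force"].round(2),s["wrist_torque"].round(2),s["grasp_force"])
cv2.imwrite("pics/s9c.png",cv2.resize(im[150:300,190:390,::-1],(800,600),interpolation=cv2.INTER_CUBIC))
```

```text
11.975 [ 0.5665 -0.2426  0.0614] [-1.64  1.66  7.43] [0.16 0.37 0.05] 40.00183425843716
12.025 [ 0.5665 -0.2425  0.0614] [-2.63  0.98  7.9 ] [ 0.21  0.36 -0.08] 40.001920564100146
12.075 [ 0.5665 -0.2426  0.0614] [-2.97  1.34  8.63] [0.2  0.38 0.06] 40.00187932513654
12.125 [ 0.5665 -0.2426  0.0614] [-2.64  1.09  8.8 ] [0.17 0.35 0.02] 40.001958925276995
```

View pics/s9c.png

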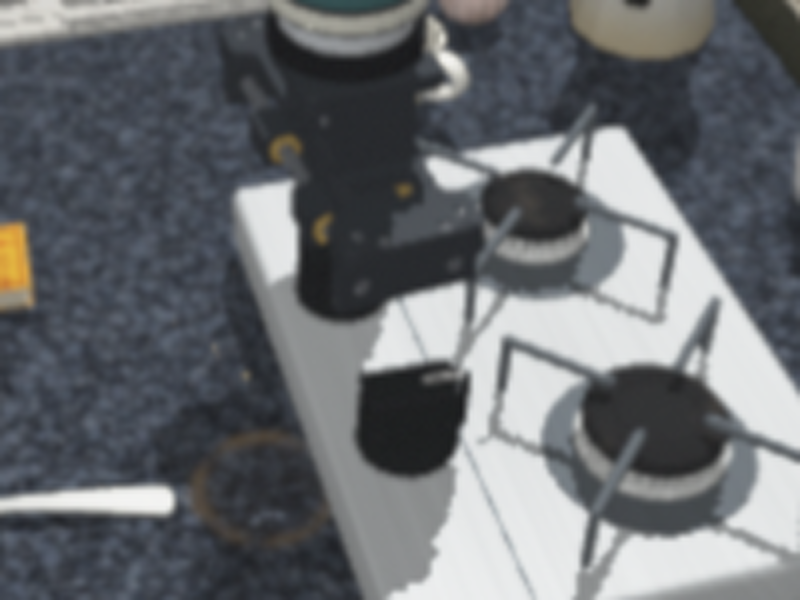

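Call:
send_rows --steps '[{"wx": 0, "wy": 0, "wz": 0, "x": 0.03, "y": 0.01, "z": 0.06, "grip": 1}, {"wx": 0, "wy": 0, "wz": 0, "x": 0, "y": 0, "z": 0, "grip": 1}, {"wx": 0, "wy": 0, "wz": 0, "x": 0, "y": 0, "z": 0, "grip": 1}, {"wx": 0, "wy": 0, "wz": 0, "x": 0, "y": 0, "z": 0, "grip": 1}]'

```text
time: 12.68
ee_pos: [0.5665, -0.2426, 0.061]
tcp_rot: [-3.141, 0.002, -3.035]
wrist_force: [-2.1, 1.7, 8.6]
width: 0.268
grasp_force: 40.0
```

Run:
```python
from h import *
for i in range(8):
    s=ctrl.state();ctrl.grab_frame("side"); print(s["time"],s["ee_pos"].round(4),s["wrist_force"].round(2))
```

```text
12.675 [ 0.5665 -0.2426  0.061 ] [-2.11  1.68  8.62]
12.725 [ 0.5665 -0.2426  0.061 ] [-2.55  1.15  8.15]
12.775 [ 0.5665 -0.2426  0.061 ] [-2.34  2.07  8.62]
12.825 [ 0.5665 -0.2425  0.061 ] [-1.89  2.11  9.12]
12.875 [ 0.5665 -0.2426  0.061 ] [-2.23  1.16  9.47]
12.925 [ 0.5665 -0.2426  0.061 ] [-2.53  1.35  8.93]
12.975 [ 0.5665 -0.2426  0.061 ] [-1.84  1.1   7.97]
13.025 [ 0.5665 -0.2426  0.061 ] [-2.05  1.88  8.77]
```

Call:
send_rows --steps '[{"wx": 0, "wy": 0, "wz": 0, "x": 0, "y": 0, "z": 0.03, "grip": 1}, {"wx": 0, "wy": 0, "wz": 0, "x": 0, "y": 0, "z": 0, "grip": 1}, {"wx": 0, "wy": 0, "wz": 0, "x": 0, "y": 0, "z": 0, "grip": 1}]'

```text
time: 13.45
ee_pos: [0.5665, -0.2426, 0.0608]
tcp_rot: [-3.141, 0.002, -3.035]
wrist_force: [-2.5, 1.1, 9.7]
width: 0.266
grasp_force: 40.0
```

Run:
```python
from h import *
s=ctrl.state();print(s["ee_pos"],s["wrist_force"],s["grasp_force"]);print(ctrl.job_done())
```

```text
[ 0.5665268  -0.24257913  0.06079034] [-2.54504462  1.09620507  9.65345118] 40.00203534029424
the job is handed in; nothing more can be done
None
```

The knob is on the spindle and the arm is still holding it pressed down, about 5 to 5.5 mm of the 6 mm travel judging by force and height (about 9.7 N); I handed the job in at about 13.5 s, and the result of the judging was not shown.

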